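# Close a butt joint in the fit-up frame and dry-run the weld

### The job

Get this butt joint ready to weld with the fingertips alone, sliding and never lifting: draw the loose steel plate back against the one tacked to the frame until their long edges meet all along, then push the toggle clamp's lever firmly upright so that its foot presses the plate down. Then make the dry run of the weld: starting at the clamp end, move the fingertips along the joint line right to its other end, about 10 mm above it and without touching either plate, and leave the tools lying about undisturbed.

Things in the scene. Friction and masses are not known exactly. Their poses are not given: they have to be found in the camera images.
- joint_middle (a point): Middle of the joint line, level with the plates' upper faces (21 mm above the bench), on the far long edge of the fixed plate. Axes: +x level, across the joint from the fixed plate to the loose one (roughly away from the robot); +y along the joint towards the clamp (roughly to the robot's left); z up. The joint line runs from y = -104 to +104 mm here.
- fit_up_frame: Steel frame bolted to the bench, origin on the bench under joint_middle, same axes. The plates lie on its two bearers, bars 30 mm wide and 12 mm high along x, from x = -85 to +100 mm, their middles at y = -62 and +62 mm. Between them, under and behind the loose plate, it is open down to the bench. Only the clamp stands above the plates.
- fixed_plate: Grey flat bar 68 x 208 x 9 mm tacked to the frame, on the robot's side of the joint; origin at the centre of its underside, 12 mm above the bench, axes as joint_middle. It does not move.
- loose_plate_centre (a point): Centre, half-way up, of the loose grey flat bar 68 (its x) x 208 (its y) x 9 mm, 0.7 to 0.95 kg. It lies on the bearers beyond the fixed plate, 10 to 30 mm away and a little askew, and slides with friction. Its -x long edge must meet the joint line; its +x long edge is the far one.
- loose_edge_left (a point): Point on the loose plate's near (-x) long edge, 4 mm from its left end (the clamp's end), half-way up. It must come to x = 0 of joint_middle.
- loose_edge_right (a point): The same point 4 mm from the plate's right end. It must come to x = 0 of joint_middle.
- toggle_clamp_lever (a joint): Angle of the clamp's lever: 0 upright; clamped it rests within 0.03 rad of that; 0.75 to 0.95 rad as found, tipped back away from the plates (towards +y of joint_middle). It stays where it is left. The arm follows it: raised when the lever is tipped back, its foot pressing on the loose plate when upright. About 10 N across the grip towards -y closes it.
- lever_grip (a point): Middle of the lever's grip, a round red handle 24 mm thick and 78 mm long (39 mm to each side of this point along the lever). It turns in an upright plane along the joint line about lever_hinge, which is 85 mm from it.
- lever_hinge (a point): Hinge of the lever, on the clamp, 70 mm above the bench, at x = +44, y = +162 mm of joint_middle. The lever is 124 mm long from here to its tip. The hinge axis is level, along x of joint_middle.
- toggle_clamp_arm: Arm of the toggle clamp; its origin is no useful mark. When clamped it lies level from the clamp over the loose plate, up to 80 mm above the bench, its 18 mm foot on the plate at x = +44, y = +62 mm of joint_middle.
- try_square: Bystander: try square 92 x 166 x 18 mm lying on the bench on the robot's side of the frame. Leave it alone.
- magnet: Bystander: triangular welding magnet 68 x 90 x 19 mm lying flat on the bench. Leave it alone.
- hex_nut: Bystander: large hexagon nut, 24 mm across flats, 14 mm high, on the bench. Leave it alone.

How it is judged (in metres and radians):
On the way, in this order (a step that is already met when the one before it is completed fails the run):
1. the loose plate lies against the fixed one all along, with the clamp still open (x of loose_edge_left in the frame of joint_middle between -0.0025 and 0.0025 m and x of loose_edge_right in the frame of joint_middle between -0.0025 and 0.0025 m and y of loose_plate_centre in the frame of joint_middle between -0.03 and 0.03 m and value of joint toggle_clamp_lever above 0.3 rad), for 0.1 s.
2. the lever is upright and the clamp's foot holds the plate, the joint still closed (x of loose_edge_left in the frame of joint_middle between -0.0025 and 0.0025 m and x of loose_edge_right in the frame of joint_middle between -0.0025 and 0.0025 m and y of loose_plate_centre in the frame of joint_middle between -0.03 and 0.03 m and value of joint toggle_clamp_lever below 0.08 rad and contact force between toggle_clamp_arm and loose_plate above 2 N), for 0.2 s.
3. dry run: the fingertips are close above the joint line beside the clamp, about 25 mm from the left end of the joint (value of joint toggle_clamp_lever below 0.08 rad and x of the grasp point in the frame of joint_middle between -0.01 and 0.01 m and y of the grasp point in the frame of joint_middle between 0.067 and 0.083 m and z of the grasp point in the frame of joint_middle between 0.01 and 0.045 m).
4. dry run: the fingertips are close above the joint line 25 mm farther on (value of joint toggle_clamp_lever below 0.08 rad and x of the grasp point in the frame of joint_middle between -0.01 and 0.01 m and y of the grasp point in the frame of joint_middle between 0.042 and 0.058 m and z of the grasp point in the frame of joint_middle between 0.01 and 0.045 m).
5. dry run: the fingertips are close above the joint line 50 mm farther on (value of joint toggle_clamp_lever below 0.08 rad and x of the grasp point in the frame of joint_middle between -0.01 and 0.01 m and y of the grasp point in the frame of joint_middle between 0.017 and 0.033 m and z of the grasp point in the frame of joint_middle between 0.01 and 0.045 m).
6. dry run: the fingertips are close above the joint line 75 mm farther on (value of joint toggle_clamp_lever below 0.08 rad and x of the grasp point in the frame of joint_middle between -0.01 and 0.01 m and y of the grasp point in the frame of joint_middle between -0.008 and 0.008 m and z of the grasp point in the frame of joint_middle between 0.01 and 0.045 m).
7. dry run: the fingertips are close above the joint line 100 mm farther on (value of joint toggle_clamp_lever below 0.08 rad and x of the grasp point in the frame of joint_middle between -0.01 and 0.01 m and y of the grasp point in the frame of joint_middle between -0.033 and -0.017 m and z of the grasp point in the frame of joint_middle between 0.01 and 0.045 m).
8. dry run: the fingertips are close above the joint line 125 mm farther on (value of joint toggle_clamp_lever below 0.08 rad and x of the grasp point in the frame of joint_middle between -0.01 and 0.01 m and y of the grasp point in the frame of joint_middle between -0.058 and -0.042 m and z of the grasp point in the frame of joint_middle between 0.01 and 0.045 m).
9. dry run: the fingertips are close above the joint line about 25 mm from the right end of the joint (value of joint toggle_clamp_lever below 0.08 rad and x of the grasp point in the frame of joint_middle between -0.01 and 0.01 m and y of the grasp point in the frame of joint_middle between -0.083 and -0.067 m and z of the grasp point in the frame of joint_middle between 0.01 and 0.045 m).
At the end, for the whole second after the job is handed in: The loose plate's edge is within 2.5 mm of the joint line at both ends, the lever within 0.08 rad of upright, the foot presses the plate with over 2 N. The tips ran from the clamp end to within 25 mm of the other end, at most 10 mm beside and about 25 mm above the line, touching neither plate (all of step 2).
It fails at once if the loose plate is lifted or tipped (z of loose_plate_centre in the frame of joint_middle above 0.004 m or z of loose_plate_centre in the frame of joint_middle below -0.02 m or angle between loose_plate_centre's own z axis and vertical above 0.12 rad).
It fails at once if a plate is touched once the clamp is shut (value of joint toggle_clamp_lever below 0.08 rad and (contact force between any of the arm, the fingers and loose_plate above 1 N or contact force between any of the arm, the fingers and fixed_plate above 1 N)).
It fails at once if a bystander is disturbed (distance of any of try_square, magnet, hex_nut from where it was at the start of the episode above 0.015 m).
It also fails if it takes over 61 s, if anything falls off the work surface, if the arm or the gripper's body presses on something with over 40 N, if the wrist force passes 120 N, or if a joint passes its speed limit or range.

### The arm

A 7-joint arm with a two-finger parallel gripper is mounted at the origin on the work surface; the furniture and walls round the work are solid. World frame = base frame: x ahead of the robot, y to its left, z up, the work surface at z = 0. Lengths are in mm, angles in rad, forces in N, time in s.
With the tool pointing down it reaches from about 400 to 925 mm from the base axis. Payload 4.1 kg.
Tool frame: the origin (TCP) lies at the very end of the fingers, on their centre line; the grasp point (between the pads) lies 19 mm behind it (bot.grasp_offset is the distance from the TCP to the grasp point, in mm); z points along the fingers, y is the line along which they close (so a half turn about z gives the same grasp; the last joint's range is limited). The gripper opens to 85 mm and grips with 20 to 120 N. Pads are 22 mm wide; open, the fingers measure 114 mm over their backs; the gripper's body (76 mm by 85 mm) begins 54 mm behind the grasp point. The pads swing forward as they close: fully open they stand 13 mm farther back than shut.
Start: joints at [-1.326, 0.398, 0.045, 1.537, -0.019, 1.207, -0.051], TCP at [219.074, 612.005, 231.347] pointing down, gripper open.
Joint ranges: [-2.82, 2.82], [-0.49, 2.23], [-1.37, 1.46], [0, 2.46], [-1.36, 4.5], [0.23, 2], [-2.94, 2.94]. Speed limits (rad/s): [2.57, 2.57, 3.14, 3.14, 3.14, 3.14, 3.14].

### API

Orientations are given as a 3x3 rotation matrix whose columns are the frame's x, y, z axes.
In Python, from station import bot gives the robot as it stands. The module is installed in compiled form; this text tells all that it offers. Calls block until the motion is done:
- bot.move_pose(position, orientation): joint-space move of the TCP to a pose.
- bot.move_straight(position, rot=None, max_speed=150): straight line of the TCP; rot=None keeps the orientation; max_speed is the mean speed in mm/s.
- bot.move_joints(angles): joint-space move.
- bot.open() and bot.close_gripper(grip_force=None): open the fingers fully, or close them until they stop; grip_force is the grip in N (None keeps the last).
- bot.sleep(seconds).
- bot.solve_ik(position, orientation): joint angles nearest the present ones, or None.
- bot.sense(): the state.
- bot.read_camera(name): name is "scene" or "top" or "wrist"; returns the picture (384x512x3 uint8, red, green, blue); there is no depth.
- bot.camera_model(name): a dict with "mtx" (3x3 intrinsics, pixels), "position" and "orientation" of the camera in the world; the wrist camera has in their place "mount" (4x4, takes a point from camera to tool coordinates, whose origin is the TCP and whose axes are the flange's). Camera axes: x right, y down, z forward; pixel columns grow to the right and rows downward; lengths in mm; the calibration is good to about 2 mm. A picture is of the moment at which its call begins: read the wrist's pose just before it. camera_model takes no time and is no camera call.
A pose or a line that the arm cannot do raises bot.IKError and nothing moves.
- bot.sign_off(): hands the job in; it is judged then, once.
The state is a dict: "clock": time; "joint_pos": joint angles; "joint_velocities": joint speeds; "tau": joint torques, N m; "eef_pos": TCP position; "tool_rot": TCP orientation; "wrist_force": force on the tool from outside, world axes, zero at the start; "ft_torque": the same for the moment, N m; "finger_gap": finger opening in mm; "gripper_force": force on a finger pad.
Only numpy, scipy, OpenCV 4.12 (cv2) and the standard library are available. Lean on these libraries where they do the work, as an engineer would, in place of code of your own. Each camera call takes 0.05 s, during which the arm holds its last target. There are 200 camera calls.

## Working session

There is one attempt and no reset: what is moved stays moved. The work goes in short steps, each a Python script; the robot and the scene stay as the last script left them, time stands still between calls to the robot, and variables do not carry over. Pictures are saved under pics/ and viewed, at most 10 in all, crops included, and the job is handed in when it is done.

```bash
mkdir -p pics
python3 - <<'E'
from station import bot
import cv2,numpy as np
for n in("top","scene"):
    im=bot.read_camera(n); cv2.imwrite(f"pics/{n}0.png",cv2.resize(im[:,:,::-1],(800,600),interpolation=cv2.INTER_CUBIC))
    m=bot.camera_model(n);print(n,m)
print(bot.camera_model("wrist"),bot.sense())
E
```

```text
top {'mtx': array([[454.65326213,   0.        , 251.77603553],
       [  0.        , 454.65326213, 188.56174722],
       [  0.        ,   0.        ,   1.        ]]), 'position': array([ 276.44346139,   45.28654776, 1340.03732693]), 'orientation': array([[ 0.02374305, -0.99538234,  0.09300675],
       [-0.99965333, -0.0246975 , -0.00912441],
       [ 0.01137931, -0.09275786, -0.99562367]])}
scene {'mtx': array([[451.12877192,   0.        , 257.77381301],
       [  0.        , 451.12877192, 185.94110098],
       [  0.        ,   0.        ,   1.        ]]), 'position': array([-284.93276151, -369.72865419,  886.68427171]), 'orientation': array([[ 0.51313535, -0.61387896,  0.5998706 ],
       [-0.85807677, -0.35069462,  0.37512336],
       [-0.01990894, -0.70722409, -0.70670908]])}
{'mtx': array([[267.04315361,   0.        , 255.77244136],
       [  0.        , 267.04315361, 191.92218232],
       [  0.        ,   0.        ,   1.        ]]), 'mount': array([[ 9.14073032e-04, -9.56575980e-01, -2.91481662e-01,
         7.48147800e+01],
       [ 9.99999328e-01,  6.66344191e-04,  9.49162867
[... 339 characters left out ...]
'joint_velocities': array([-0.00094203, -0.00358181,  0.00022541, -0.00285074,  0.00115348,
        0.00039397,  0.00165285]), 'tau': array([ 3.70380105e-03, -4.76263690e+01,  1.37026448e+00, -2.54948992e+01,
        1.20843120e-02,  5.12176674e-03,  2.19202235e-06]), 'eef_pos': array([218.85780597, 611.45258853, 230.35518641]), 'tool_rot': array([[-9.41530933e-01,  3.36926214e-01, -4.78256621e-04],
       [ 3.36926533e-01,  9.41529437e-01, -1.68236675e-03],
       [-1.16540771e-04, -1.74513768e-03, -9.99998470e-01]]), 'wrist_force': array([ 0.07400926, -0.16297277, -0.48206155]), 'ft_torque': array([0.00231792, 0.01711858, 0.02345459]), 'gripper_force': 0.0, 'finger_gap': 85.36345557965645}
```

View pics/top0.png

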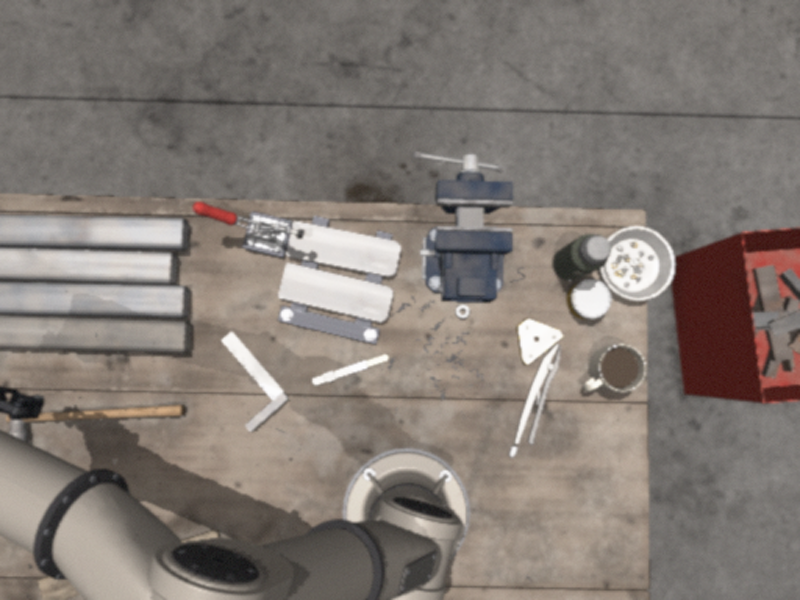

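View pics/scene0.png

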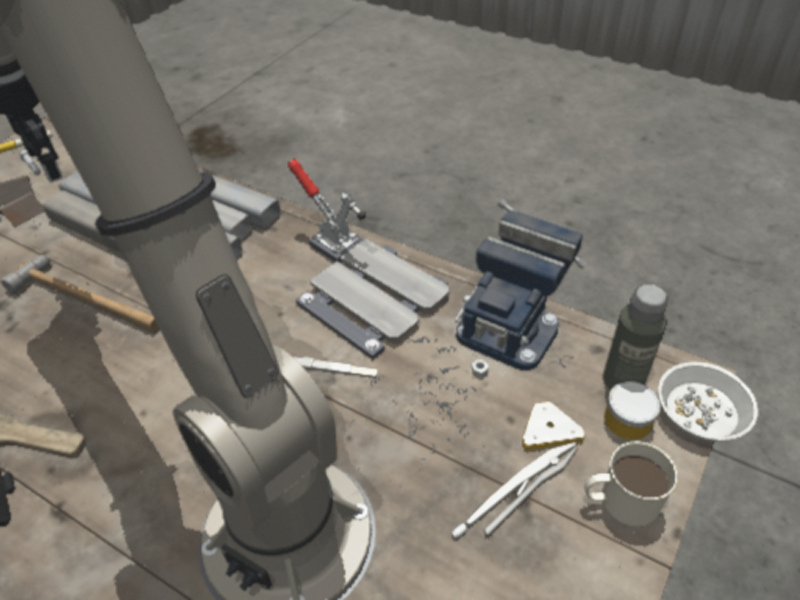

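The top view shows the fixed plate with its corners near (287,263), (393,288), (388,321) and (279,297). The loose plate lies beyond it, from (293,222) to (400,277). The red lever runs (237,218)→(196,207), and the vise stands to the right of the plates. Next I get a rough frame and a close wrist view.

```bash
cat > h.py <<'E'
from station import bot
import cv2,numpy as np
def ray(px,n,z,pose=None):
    m=bot.camera_model(n)
    if n=="wrist":
        p,R=pose; T=m["mount"]; C=R@T[:3,3]+p; O=R@T[:3,:3]
    else: C,O=m["position"],m["orientation"]
    d=O@np.linalg.solve(m["mtx"],[px[0],px[1],1]); return C+d*(z-C[2])/d[2]
def down(yaw): # tool y axis at angle yaw in world xy, z down
    y=np.array([np.cos(yaw),np.sin(yaw),0]);z=np.array([0,0,-1.]);return np.column_stack([np.cross(y,z),y,z])
def snap(n,f):
    s=bot.sense(); im=bot.read_camera(n); cv2.imwrite(f,cv2.resize(im[:,:,::-1],(800,600),interpolation=cv2.INTER_CUBIC)); return s["eef_pos"],s["tool_rot"]
E
python3 - <<'E'
from h import *
k=.64
for p in [(287,263),(393,288),(388,321),(279,297),(293,222),(400,243),(396,277),(288,252)]: print(p,ray(np.array(p)*k,"top",21).round(1))
a=ray(np.array((287,263))*k,"top",21);b=ray(np.array((393,288))*k,"top",21)
u=(a-b)/np.linalg.norm(a-b); J=(a+b)/2; yaw=np.arctan2(u[1],u[0]);print(J,yaw)
# view: camera is 75mm along tool +x; put camera on robot's side looking at J
R=down(yaw); print(R)
for yw in (yaw,yaw+np.pi):
    R=down(yw)
    for h in(300,270,230):
        C=J+np.array([0,0,h]); 
        q=bot.solve_ik(C,R); print(yw,h,q if q is None else q.round(2))
im=bot.read_camera("top");print(bot.camera_model("wrist")["mount"][:3,3])
E
```

```text
(287, 263) [454.1 233.5  21. ]
(393, 288) [412.1  34.2  21. ]
(388, 321) [350.2  42.1  21. ]
(279, 297) [389.9 245.9  21. ]
(293, 222) [532.1 225.1  21. ]
(400, 243) [497.3  23.1  21. ]
(396, 277) [432.9  29.1  21. ]
(288, 252) [474.9 232.4  21. ]
[433.07953589 133.85627448  21.        ] 1.3628856806214702
[[-0.97846433  0.20641599  0.        ]
 [ 0.20641599  0.97846433  0.        ]
 [ 0.          0.         -1.        ]]
1.3628856806214702 300 [-0.83 -0.03  0.43  1.85  0.01  1.32  0.96]
1.3628856806214702 270 [-0.82 -0.01  0.43  1.9   0.01  1.25  0.96]
1.3628856806214702 230 [-0.81  0.02  0.42  1.96 -0.01  1.16  0.98]
4.504478334211264 300 [-1.05 -0.04  0.64  1.86  0.03  1.32 -2.2 ]
4.504478334211264 270 [-1.06 -0.02  0.66  1.91  0.01  1.25 -2.18]
4.504478334211264 230 [-1.06  0.02  0.68  1.97 -0.01  1.16 -2.15]
[ 7.48148018e+01 -1.28442682e-01 -1.44033868e+02]
```

Run:
```python
from h import *
J=np.array([433,134,0]);R=down(1.363)
bot.move_pose(J+[10,0,190],R); bot.sleep(.3)
s=bot.sense();print(s["eef_pos"],s["clock"])
np.savez("v1.npz",p=s["eef_pos"],R=s["tool_rot"])
im=bot.read_camera("wrist"); cv2.imwrite("pics/w1raw.png",im[:,:,::-1])
cv2.imwrite("pics/w1.png",cv2.resize(im[:,:,::-1],(800,600),interpolation=cv2.INTER_CUBIC))
```

```text
[443.00599805 134.4276018  189.97013171] 2.3667
```

View pics/w1.png

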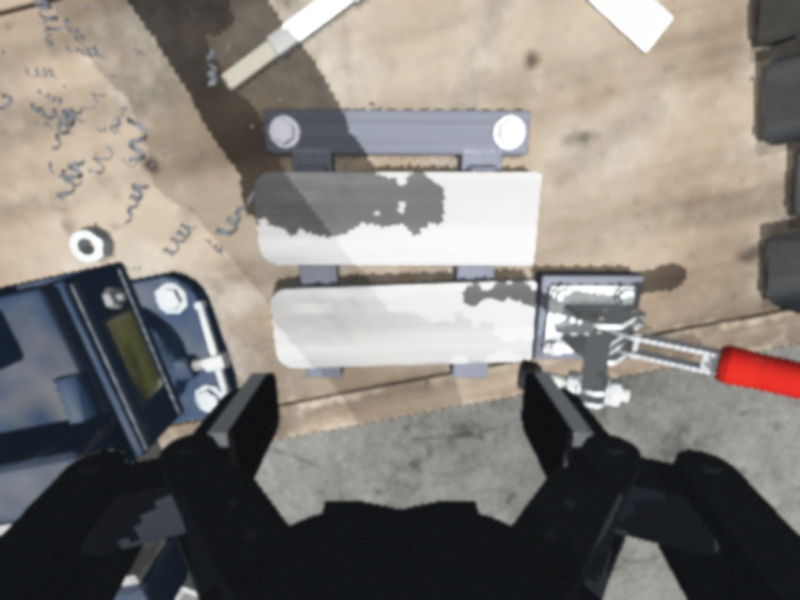

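The wrist view has the robot side at the top. The fixed plate's far (joint) edge runs (265,264)–(536,265), and its right end is at 258 and left end at 539. The loose plate's near edge is (285,289)–(535,281) and its far edge (285,367)–(535,359). The lever goes off to the right at (720–800,370), and the vise is at the lower left.

Run:
```python
from h import *
v=np.load("v1.npz");po=(v["p"],v["R"]);k=.64
g=lambda p,z:ray((np.array(p)+.5)*k-.5,"wrist",z,po)
a,b=g((536,265),21),g((265,264),21);c,d=g((541,173),21),g((262,174),21)
u=(a-b);print(np.linalg.norm(u),np.arctan2(u[1],u[0]));w=c-d;print(np.linalg.norm(w),np.arctan2(w[1],w[0]))
yaw=np.mean([np.arctan2(u[1],u[0]),np.arctan2(w[1],w[0])])
yh=np.array([np.cos(yaw),np.sin(yaw),0]);xh=np.array([yh[1],-yh[0],0])
print("width",(a-c)@xh,(b-d)@xh)
L=(g((540,220),21))@yh;Rr=(g((257,220),21))@yh;print("len",L-Rr)
X=((a+b)/2)@xh;Y=(L+Rr)/2;J=X*xh+Y*yh;print("J",J,yaw)
q=lambda p,z:(lambda r:((r-J)@xh,(r-J)@yh))(g(p,z))
for p in[(285,289),(535,281),(285,367),(535,359),(274,320),(538,320)]:print(p,np.round(q(p,21),1))
print("vise",q((240,380),20),"lever base/end",q((720,365),120),q((800,378),150))
np.savez("f.npz",J=J,yaw=yaw,xh=xh,yh=yh)
```

```text
207.13211965653304 1.3608350338092656
200.26925505287852 1.3681618042717536
width 67.30069605858368 65.80823121753367
len 209.6575223210873
J [435.09649388 135.24097753   0.        ] 1.3644984190405096
(285, 289) [ 19.4 -88.3]
(535, 281) [ 13.  105.5]
(285, 367) [ 86.1 -93.7]
(535, 359) [ 78.9 111.8]
(274, 320) [ 45.  -99.1]
(538, 320) [ 45. 111.]
vise (np.float64(98.518524678649), np.float64(-132.5108527907962)) lever base/end (np.float64(36.48134820536052), np.float64(181.23699492898135)) (np.float64(28.96728739449669), np.float64(196.66276594698473))
```

```bash
cat >> h.py <<'E'
import os
if os.path.exists("f.npz"):
    f=np.load("f.npz");J,yaw,xh,yh=f["J"],float(f["yaw"]),f["xh"],f["yh"]
    W=lambda x,y,z:J+x*xh+y*yh+[0,0,z]
    R0=down(yaw)
    def loc(): 
        s=bot.sense();r=s["eef_pos"]-J;w=s["wrist_force"]
        return np.round([r@xh,r@yh,r[2],w@xh,w@yh,w[2],s["clock"]],1)
E
cat > pull.py <<'E'
from h import *
def pull(y,x0,xmin,fmax,z=7,step=2):
    x=x0;f0=loc()[3]
    while x>xmin:
        x-=step;bot.move_straight(W(x,y,z),max_speed=40);l=loc()
        if abs(l[3]-f0)>fmax:break
    print("end",x,l,f0);return x
E
python3 - <<'E'
from pull import *
bot.close_gripper(20)
bot.move_pose(W(122,-15,120),R0);bot.move_straight(W(122,-15,7),max_speed=120);print(loc(),bot.sense()["finger_gap"])
x=pull(-15,122,70,18)
bot.move_straight(W(x+8,-15,7));bot.sleep(.1)
v=snap("wrist","pics/w2.png");print(loc());np.savez("v2.npz",p=v[0],R=v[1])
E
```

```text
[122.7 -14.7   7.8   0.6   0.2   0.4   4.9] -0.025640092666877303
end 70 [ 79.6 -13.5   9.3  18.5  -1.1  -4.2  11.4] 0.6
[ 79.6 -14.4   7.5   7.7   0.5   0.3  11.8]
```

View pics/w2.png

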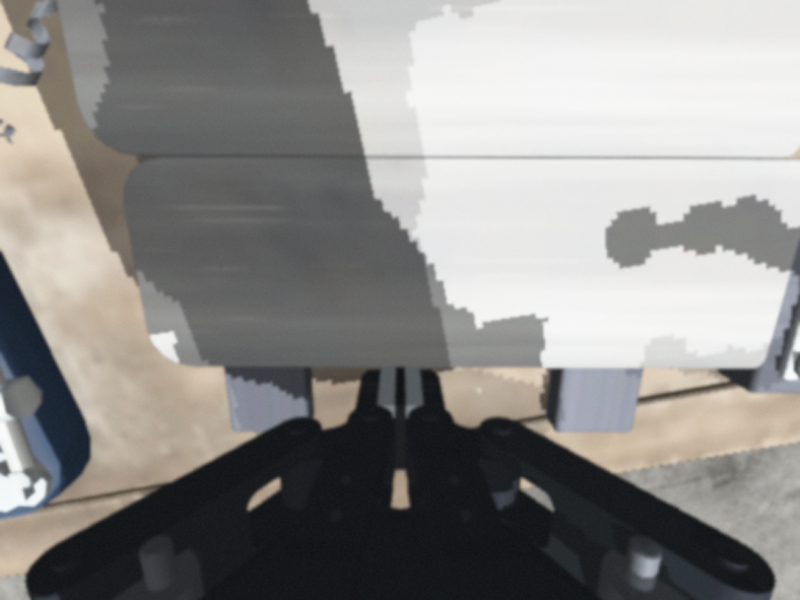

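The picture shows the joint line as a thin, even seam along row 157, from column 140 to 800, so the plates meet. Next is the lever: fingers turned 90°, pushing from its far side.

Run:
```python
from h import *
bot.move_straight(W(98,-15,7));bot.move_straight(W(98,-15,280),max_speed=250)
for R in (down(yaw-np.pi/2),down(yaw+np.pi/2)):
    qs=[bot.solve_ik(W(44,y,z),R) for y,z in((315,280),(315,120),(185,150))]
    print([None if q is None else q.round(2) for q in qs])
    if all(q is not None for q in qs):break
bot.move_pose(W(44,315,280),R);v=snap("wrist","pics/w3.png");snap("scene","pics/s3.png");print(loc());np.savez("v3.npz",p=v[0],R=v[1])
```

```text
[array([-1.12,  0.51,  0.6 ,  1.36, -0.29,  1.36, -0.73]), array([-1.12,  0.64,  0.58,  1.54, -0.38,  1.07, -0.65]), array([-1.07,  0.45,  0.61,  1.76, -0.3 ,  1.03, -0.56])]
[4.480e+01 3.139e+02 2.801e+02 0.000e+00 4.000e-01 3.000e-01 1.510e+01]
```

View pics/s3.png

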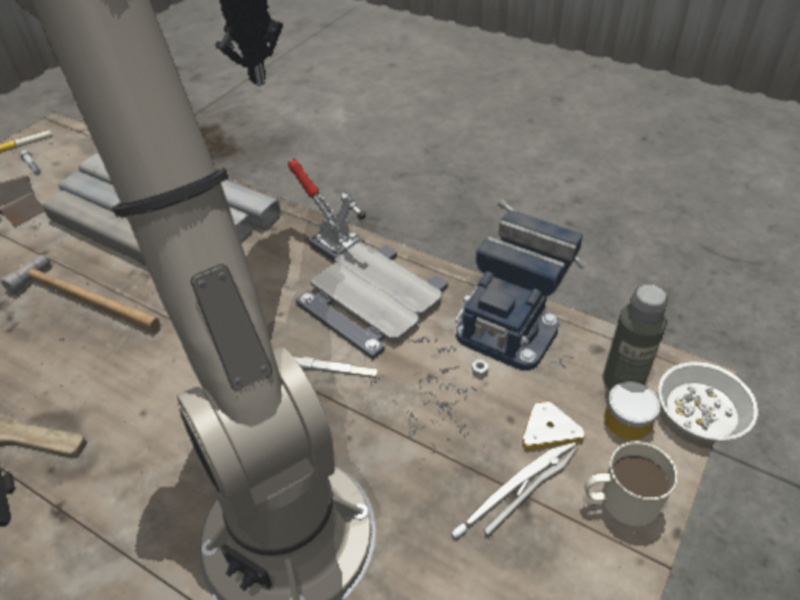

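View pics/w3.png

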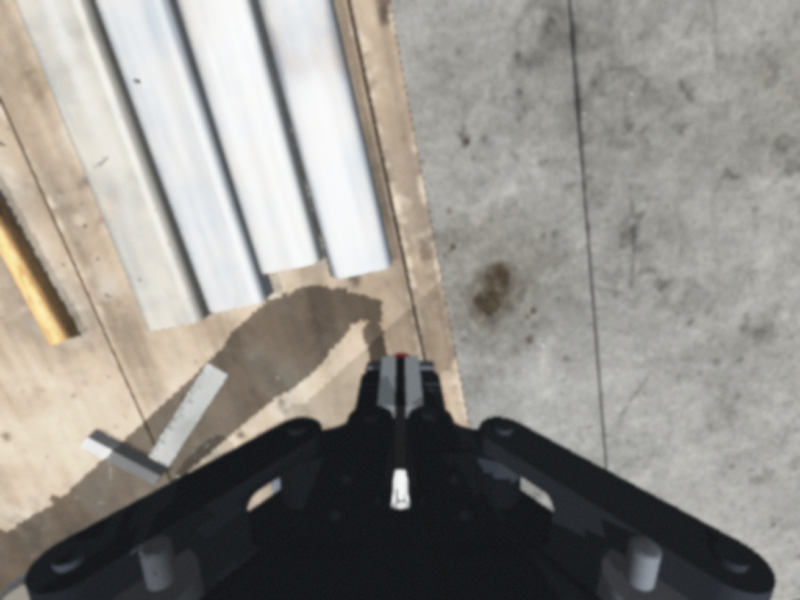

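The scene view shows the joint closed. In the wrist view a red lever end is just visible at (400,355), in line with the fingertips, and the fingertips are clear of the pipes. Pushing now.

Run:
```python
from h import *
bot.move_straight(W(44,315,120),max_speed=150);l0=loc();print(l0)
y=300
while y>168:
    z=float(np.interp(y,[190,250,300],[150,128,118]))
    bot.move_straight(W(44,y,z),max_speed=60);l=loc();print(y,l)
    if y<192 and abs(l[4]-l0[4])>22:break
    if abs(l[4]-l0[4])>45:break
    y-=10 if y>200 else 3
snap("scene","pics/s4.png");c=cv2.imread("pics/s4.png")[100:400,200:500];cv2.imwrite("pics/s4c.png",cv2.resize(c,(600,600)))
```

```text
[ 4.470e+01  3.156e+02  1.213e+02 -1.000e-01 -2.000e-01 -3.000e-01
  1.630e+01]
300 [ 4.430e+01  2.994e+02  1.183e+02 -2.000e-01  4.000e-01  5.000e-01
  1.670e+01]
290 [ 44.3 289.5 120.3   0.6   0.7   0.   17. ]
280 [ 4.440e+01  2.794e+02  1.222e+02 -2.000e-01 -2.000e-01  0.000e+00
  1.730e+01]
270 [ 4.350e+01  2.704e+02  1.243e+02 -7.000e-01  1.400e+00  2.000e-01
  1.760e+01]
260 [ 43.6 266.8 128.7  -1.8   9.2   3.9  18. ]
250 [ 43.6 262.8 133.5  -2.7  16.3  10.   18.3]
240 [ 43.8 257.  139.5  -4.1  21.7  16.4  18.6]
230 [ 45.5 246.3 143.7  -0.6  16.6  12.9  18.9]
220 [ 45.6 225.4 142.5   0.9   7.3   5.7  19.2]
210 [ 45.5 213.1 145.    1.2   4.6   4.1  19.6]
200 [ 45.  201.5 147.5   1.6   5.2   3.1  19.9]
197 [ 44.6 197.7 147.8   0.7   5.1   3.3  20.2]
194 [ 44.2 193.8 148.4   3.2   3.9   1.5  20.4]
191 [ 43.9 190.3 149.2   1.4   2.7   0.6  20.6]
188 [ 43.9 187.5 149.7   1.8   2.1   0.3  20.9]
185 [ 43.9 185.9 150.    2.3   5.2  -0.4  21.2]
182 [ 43.9 185.8 150.1   2.8   9.6  -3.3  21.4]
179 [ 43.9 185.7 150.2   4.8  14.9  -6.3  21.6]
176 [ 43.9 185.5 150.4   5.8  19.8  -8.8  21.9]
173 [ 43.9 185.5 150.5   8.   24.5 -12.7  22.2]
```

View pics/s4c.png

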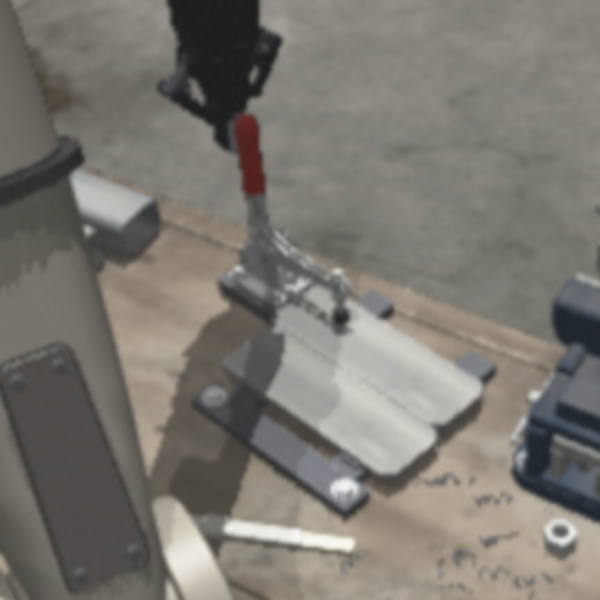

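The lever is upright at its hard stop (24 N), the foot sits on the plate at (342,315), and the seam is still closed. Now the dry run.

Run:
```python
from h import *
bot.move_straight(W(44,240,165));bot.move_straight(W(44,260,290),max_speed=250)
bot.move_pose(W(0,77,280),R0);bot.move_straight(W(0,77,90),max_speed=200);bot.move_straight(W(0,77,33),max_speed=60);bot.sleep(.3);print(loc())
for y in(50,25,0,-25,-50,-75,-95):
    bot.move_straight(W(0,y,33),max_speed=50);print(loc())
bot.move_straight(W(0,-95,200),max_speed=200)
snap("wrist","pics/w5.png");print(loc())
```

```text
[ 0.1 77.1 33.2  0.4  0.9 -1.  27.4]
[ 0.1 50.1 33.1 -0.  -0.1  0.2 28.1]
[ 0.1 25.  33.1 -0.4  0.6 -0.2 28.7]
[ 0.1  0.  33.1  0.4 -0.6  0.4 29.4]
[  0.1 -25.   33.1  -1.1  -0.2  -0.5  30. ]
[  0.1 -50.   33.1  -0.1  -0.6  -0.6  30.7]
[  0.1 -75.   33.1  -0.7   0.2  -0.7  31.3]
[  0.  -95.2  33.   -0.2   0.5  -0.4  31.9]
[-1.000e+00 -9.540e+01  1.988e+02  1.000e-01  5.000e-01  1.000e-01
  3.290e+01]
```

View pics/w5.png

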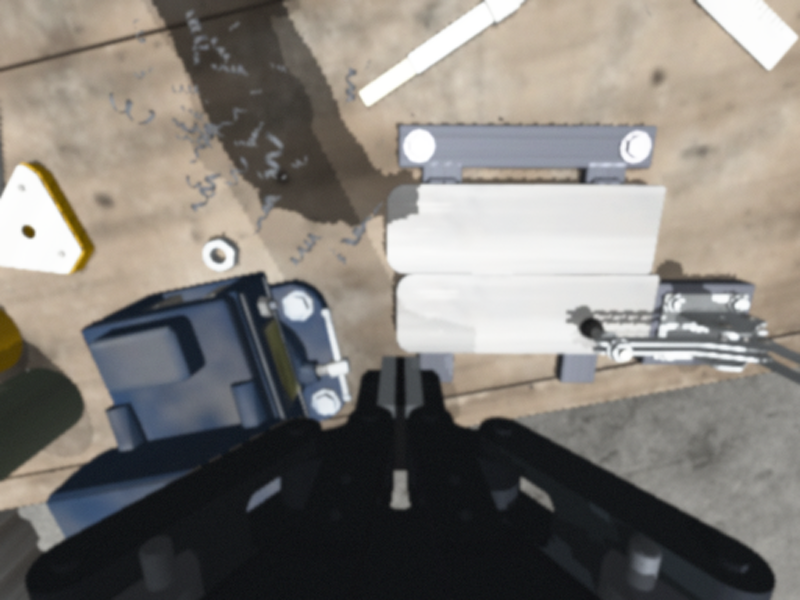

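The seam is closed along row 274, from column 395 to 658. The foot is on the plate at (590,325), and the nut and magnet are undisturbed. Handing in.

```bash
python3 -c "
from station import bot
print(bot.sign_off())"
```

```text
the job is handed in; nothing more can be done
None
```

I handed the job in at about 33 s on the robot clock. In the final picture the joint was closed, the clamp foot was on the plate, and the nut and magnet were undisturbed; the lever had been pushed to its upright stop and the dry run met no contact force. No verdict came back.

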